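Hook a jar shelf onto a slotted stand and load it

TASK

Hook the loose green jar shelf onto the top two rows of slots of the slotted stand: press its tabs gently into the slots until its back lies flat on the panel, then push it down until the hooks are engaged and the panel's spring catch has popped out into the hole in the shelf's back, and let go of it. Then stand the red-capped spice jar upright in the shelf. Do not force the shelf against the stand (feel for the slots), do not knock the jar over, and leave the mug, the salt shaker, the lemon and the teaspoon where they are.

Things in the scene. Friction and masses are not known exactly. Their poses are not given: they have to be found in the camera images.
- rack: Stand: wooden foot 150x170x18 mm (x -70 to +80 mm), two posts, upright white steel panel 110 mm wide, 4 mm thick, hollow behind. Origin on the worktop under the panel's front face, which is the plane x=0; x points into the panel, y left, z up. The panel is clamped at an unmeasured height, u = 0 to 24 mm above its lowest place (bottom edge 31+u, top edge 169+u mm up), and stays there.
- slot_rows (a point): On the panel's front face (rack axes), 131 mm up: the middle between the top two slot rows if u were 0. Two columns of slots at y = +28 and -28 mm, each slot 8 mm wide, 20 mm high, rows 32 mm apart: the top two span 105+u to 125+u and 137+u to 157+u mm above the worktop. The point does not follow u: feel for the slots.
- dock (a point): Place of the shelf's origin when hooked on with u = 0 (rack axes; 42 mm in front of the panel, 95 mm up); truly it ends u higher. The tabs enter the slots only 8 to 10 mm above the hooked height and within 2 mm sideways; then, back flat on the panel, it goes straight down until it stops. 5 to 12 N do for both moves; over 32 N on tabs not in the slots, or 60 N (contacts added) later, does harm.
- catch (a joint): Brass spring plunger, 8 mm wide, mid-panel, 123+u mm up; m pressed in. 0: fully out, 3 mm proud. About 0.003 with the shelf's back flat on the panel but not yet down: it then pushes the shelf off with about 7 N and its friction stops the shelf from sliding down by itself. With the shelf fully down it pops out into the hole in the shelf's back and reads 0.
- shelf: Loose green steel tray for one jar, 0.24 kg, 84 deep (x), 60 wide (y) mm: 3 mm floor, 16 mm front lip, side cheeks 4 mm thick, 56 mm high (x -15 to +42 mm), sloping to 30 mm at the front. Origin: centre of its underside, z up; x points to its back, whose face is x=+42 mm with a hole 12 wide, 10 high at z=28 mm. Grip it from above across the cheeks at x=0, where it balances.
- tabs (a point): Middle of the four hook tabs (shelf axes), on the shelf's back face, 31 mm above its underside. Tabs 4 mm wide at y = +28 and -28 mm stand 9.5 mm out of the back: necks at z = 10 to 20 and 42 to 52 mm above the underside, each ending in a square lip that hangs 8 mm lower; 5.5 mm between back face and lip.
- spice_jar: Spice jar with a red cap, 45 mm wide, 106 mm high (the cap is the top 21 mm, 45 mm wide, the body 42 mm), 0.11 kg. Origin: centre of its underside; z up.
- coffee_mug: White mug, 92 mm wide, 105 mm high, with a handle; stands near the front edge. Origin: under its middle. To be left alone.
- salt_shaker: Salt shaker of glass with a grey top, 44 mm wide, 90 mm high. Origin: centre of its underside. To be left alone.
- lemon: Lemon, 78 x 55 x 56 mm. Origin: its underside. To be left alone.
- teaspoon: Teaspoon, 130 x 27 x 11 mm, lying near the front edge. Origin: under its middle. To be left alone.
Things that resemble listed ones, but are neither listed nor needed, are in the scene too. What is shaped like the spice_jar but purple is not meant.

How it is judged:
On the way:
1. the shelf is hooked on the top two rows, pushed down until the catch is out in its hole, and released (x of shelf in the frame of rack between -0.0455 and -0.0405 m and y of shelf in the frame of rack between -0.005 and 0.005 m and z of shelf in the frame of rack between 0.092 and 0.122 m and angle between the x axis of shelf and the x axis of rack, either way round below 0.1 rad and angle between shelf's own z axis and vertical below 0.1 rad and value of joint catch below 0.001 m and contact force between the fingers and shelf below 0.1 N and linear speed of shelf below 0.02 m/s), for 0.2 s.
At the end, for the whole second after the job is handed in: Shelf hooked on the top two slot rows: back within 3.5 mm of the panel, centred within 5 mm, underside 92 to 122 mm up, straight and level within 0.1 rad, catch pressed in less than 1 mm; the jar stands on its floor between the cheeks, upright within 0.12 rad; both at rest (x of shelf in the frame of rack between -0.0455 and -0.0405 m and y of shelf in the frame of rack between -0.005 and 0.005 m and z of shelf in the frame of rack between 0.092 and 0.122 m and angle between the x axis of shelf and the x axis of rack, either way round below 0.1 rad and angle between shelf's own z axis and vertical below 0.1 rad and value of joint catch below 0.001 m and x of spice_jar in the frame of shelf between -0.03 and 0.03 m and y of spice_jar in the frame of shelf between -0.008 and 0.008 m and z of spice_jar in the frame of shelf between 0 and 0.006 m and angle between spice_jar's own z axis and vertical below 0.12 rad and linear speed of each of spice_jar, shelf below 0.02 m/s); the robot touches nothing.
It fails at once if the shelf is pushed with more than 32 N against the stand while its tabs are not yet in the slots (contact force between shelf and rack above 32 N and x of shelf in the frame of rack below -0.0465 m and distance between spice_jar and shelf above 0.12 m).
It fails at once if the shelf is pushed with more than 60 N (contacts added up) against the stand while it is being seated, before the jar is brought to it (contact force between shelf and rack above 60 N and distance between spice_jar and shelf above 0.12 m).
It fails at once if the spice jar is tipped over (angle between spice_jar's own z axis and vertical above 0.6 rad).
It fails at once if the mug, the salt shaker, the lemon or the teaspoon is moved by more than 25 mm (distance of any of coffee_mug, salt_shaker, lemon, teaspoon from where it was at the start of the episode above 0.025 m).
It also fails if it takes over 72 s, if anything falls off the work surface, if the arm or the gripper's body presses on something with over 40 N, if the wrist force passes 120 N, or if a joint passes its speed limit or range.

ROBOT

A 7-joint arm with a two-finger parallel gripper is mounted at the origin on a cart in front of the work surface, level with it; the furniture and walls round the work are solid. World frame = base frame: x ahead of the robot, y to its left, z up, the work surface at z = 0. Lengths are in m, angles in rad, forces in N, time in s.
With the tool pointing down it reaches from about 0.4 to 0.85 m from the base axis. Payload 6.9 kg.
Tool frame: the origin (TCP) lies on the mounting face of the last link; the fingertips stand 173 mm ahead of it and the grasp point (between the pads) lies 155 mm ahead of it; x points along the fingers, y is the direction in which the jaws open and shut, and the axes are right-handed (so a half turn about x gives the same grasp; the last joint's range is limited). The gripper opens to 85 mm and grips with 20 to 120 N. Pads are 22 mm wide; open, the fingers measure 114 mm over their backs; the gripper's body (76 mm by 85 mm) begins 54 mm behind the grasp point. The pads swing forward as they close: fully open they stand 13 mm farther back than shut.
Start: joints at [-1.141, 0.507, -0.238, 1.5, 0.126, 1.149, -0.155], TCP at [0.199, 0.593, 0.405] pointing down, gripper open.
Joint ranges: [-3.08, 3.08], [-0.24, 2.05], [-1.43, 1.35], [0, 2.5], [-1.52, 4.66], [0.17, 1.96], [-2.89, 2.89]. Speed limits (rad/s): [2.39, 2.39, 3.14, 3.14, 3.14, 3.14, 3.14].

INTERFACE

Orientations are given as a 3x3 rotation matrix whose columns are the frame's x, y, z axes.
In Python, from workcell import env, vision gives the robot as it stands. Calls block until the motion is done:
- env.movep(position, orientation): joint-space move of the TCP to a pose.
- env.move_l(position, vel=0.15, frame=None, until_force=None): straight line of the TCP; frame=None keeps the orientation; vel is the mean speed in m/s. With until_force (N) it stops when the force on the tool has changed by that much, and returns True; else False.
- env.move_joints(angles): joint-space move.
- env.grip(opening, effort=None): opening from 0.0 (shut) to 1.0 (fully open); effort is the grip in N (None keeps the last); returns when the fingers have stopped.
- env.pause(seconds).
- env.solve_ik(position, orientation): joint angles nearest the present ones, or None.
- env.read_state(): the state.
- vision.capture(name): name is "scene" or "top" or "wrist"; returns a dict with "image" (384x512x3 uint8, red, green, blue), "z_map" (384x512 float32, m along the optical axis (not along the pixel's ray), 0 where there is no reading), "fx", "fy", "cx", "cy" (pixels), "position" and "rotation" of the camera in the world. Camera axes: x right, y down, z forward; pixel columns grow to the right and rows downward; lengths in m; the calibration is good to about 2 mm. A picture is of the moment at which its call begins.
A pose or a line that the arm cannot do raises env.MotionError and nothing moves.
- env.finish_job(): hands the job in, once; it reports no verdict.
The state is a dict: "t": time; "q": joint angles; "qd": joint speeds; "tau": joint torques, N m; "position": TCP position; "ee_rot": TCP orientation; "contact_force": force on the tool from outside, world axes, zero at the start; "torque": the same for the moment, N m; "grip_width": opening from 0.0 (shut) to 1.0 (fully open).
Only numpy, scipy, OpenCV 4.12 (cv2) and the standard library are available. Lean on these libraries where they do the work, as an engineer would, in place of code of your own. Each camera call takes 0.05 s, during which the arm holds its last target.

## Working session

There is one attempt and no reset: what is moved stays moved. The work goes in short steps, each a Python script; the robot and the scene stay as the last script left them, time stands still between calls to the robot, and variables do not carry over. Pictures are saved under pics/ and viewed, and the job is handed in when it is done.

```bash
ls; mkdir -p pics
python3 - <<'E'
from workcell import env, vision
import cv2, numpy as np, pickle
s=env.read_state(); print(s)
for n in ["scene","top","wrist"]:
    c=vision.capture(n); pickle.dump(c,open(f'{n}0.pkl','wb'))
    cv2.imwrite(f'pics/{n}0.png',c['image'][:,:,::-1]); print(n,c['fx'],c['fy'],c['cx'],c['cy'],c['position'],c['rotation'].round(3).tolist())
E
```

```text
pics
{'t': 0.0, 'q': array([-1.14153564,  0.50833162, -0.23749729,  1.50112543,  0.12570613,
        1.148894  , -0.15478845]), 'qd': array([ 0.00032555,  0.00097036,  0.00070661,  0.00093229, -0.0008329 ,
       -0.00127706,  0.00017095]), 'tau': array([ 8.01738915e-04, -6.20611382e+01, -2.18613803e+00, -2.49652326e+01,
        1.28035177e-02,  1.22968614e-02, -4.43948750e-06]), 'position': array([0.1988549 , 0.59232108, 0.40383486]), 'ee_rot': array([[-5.14056593e-04,  3.18127494e-01,  9.48047801e-01],
       [-1.69379065e-03,  9.48046289e-01, -3.18127905e-01],
       [-9.99998433e-01, -1.76933025e-03,  5.14919305e-05]]), 'contact_force': array([0.47555832, 1.16208603, 0.1589702 ]), 'torque': array([-0.07540489, -0.01296075,  0.03534706]), 'grip_width': 1.0023476746843882}
scene 366.27151569529735 366.27151569529735 256.7022026690655 188.6878953093343 [ 0.09499985 -0.36229332  0.73739544] [[0.691, -0.512, 0.51], [-0.723, -0.487, 0.49], [-0.002, -0.707, -0.707]]
top 364.70192726457566 364.70192726457566 257.98471650436704 198.63195529366692 [0.45084402 0.06973328 1.02574149] [[0.023, -0.995, 0.092], [-1.0, -0.024, -0.007], [0.009, -0.092, -0.996]]
wrist 335.1499047364017 335.1499047364017 260.024937760039 192.83605530921747 [0.13036793 0.61474414 0.37406248] [[0.319, 0.911, 0.261], [0.948, -0.307, -0.09], [-0.002, 0.276, -0.961]]
```

View pics/scene0.png

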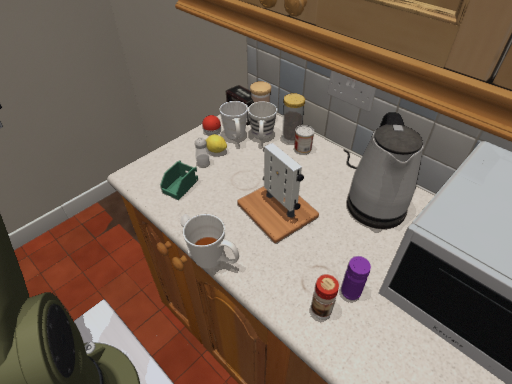

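View pics/top0.png

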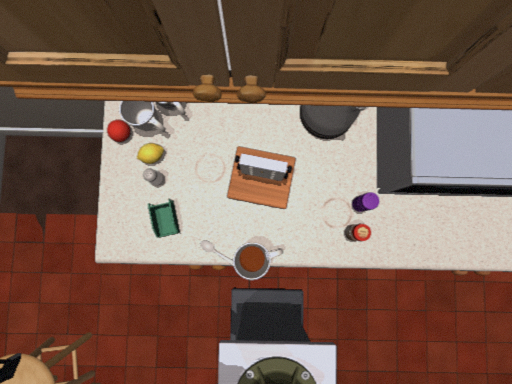

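View pics/wrist0.png

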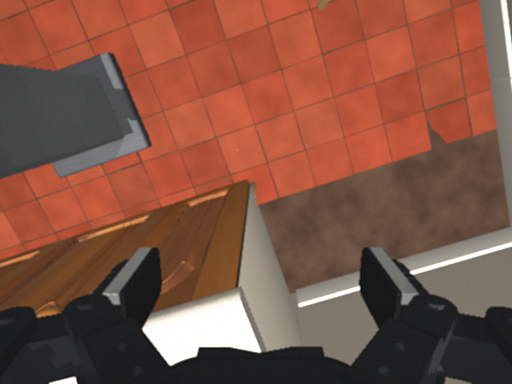

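The scene view shows the green shelf at (180,180), the stand at (280,190), the red-capped jar at (325,297) beside the purple one at (355,278), and the mug at (205,243). In the top view the shelf is at (163,218), the stand at (262,178), and the red jar at (360,233). Next I'll enlarge the shelf, stand and jar.

Run:
```python
import cv2,numpy as np
t=cv2.imread('pics/top0.png'); s=cv2.imread('pics/scene0.png')
def crop(im,x,y,w,h,W,H): return cv2.resize(im[y:y+h,x:x+w],(W,H),interpolation=cv2.INTER_CUBIC)
a=np.hstack([crop(t,130,185,65,65,400,300*65//65+0) if 0 else crop(t,130,185,64,48+16,396,396)[:300] , crop(t,220,140,80,60,400,300)])
a=np.hstack([crop(t,130,190,70,70,300,300),crop(t,220,138,80,80,300,300)])
b=np.hstack([crop(s,150,150,60,60,300,300),crop(s,230,135,100,100,300,300)])
cv2.imwrite('pics/crop1.png',np.vstack([a,b]))
cv2.imwrite('pics/crop2.png',np.hstack([crop(s,295,245,80,80,400,400),crop(t,330,180,60,60,400,400)]))
```

```text
(no output)
```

View pics/crop1.png

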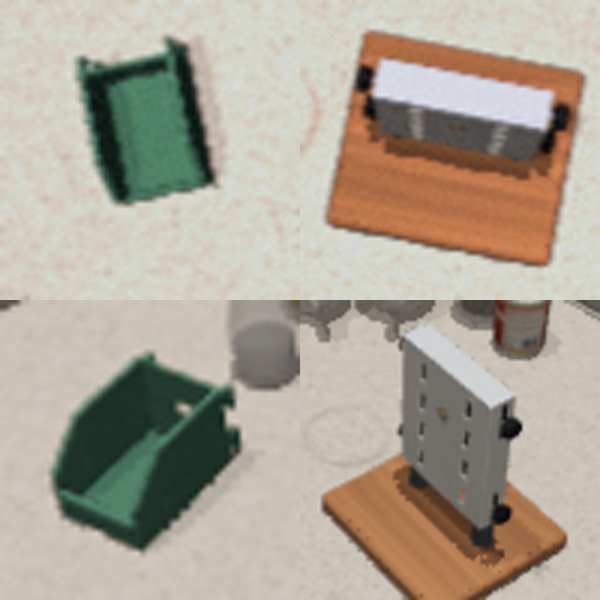

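View pics/crop2.png

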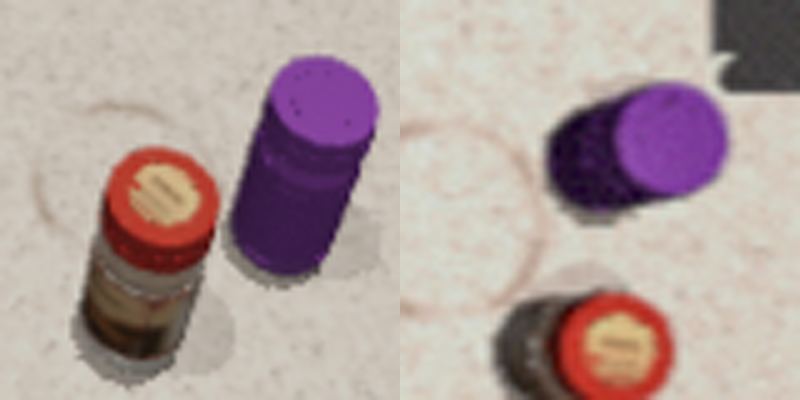

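The crops confirm the red-capped jar at scene (325,297) and top (360,233). The other candidate, at scene (355,278), is purple and so excluded. The shelf's hooked back faces up in the image, away from the robot. Next I'll measure poses from both views.

```bash
cat > h.py <<'E'
import numpy as np,cv2,pickle
def cloud(c):
    z=c['z_map']; v,u=np.mgrid[0:z.shape[0],0:z.shape[1]]
    p=np.stack([(u-c['cx'])/c['fx']*z,(v-c['cy'])/c['fy']*z,z],-1)
    w=p@np.array(c['rotation']).T+c['position']
    w[z==0]=np.nan
    return w
def proj(c,P):
    q=(np.atleast_2d(P)-c['position'])@np.array(c['rotation'])
    return np.c_[c['fx']*q[:,0]/q[:,2]+c['cx'],c['fy']*q[:,1]/q[:,2]+c['cy']]
def rayplane(c,u,v,z):
    d=np.array(c['rotation'])@np.array([(u-c['cx'])/c['fx'],(v-c['cy'])/c['fy'],1.])
    o=np.array(c['position']); return o+d*(z-o[2])/d[2]
def hsv(c): return cv2.cvtColor(c['image'],cv2.COLOR_RGB2HSV)
E
python3 - <<'E'
from h import *
for n in ['top','scene']:
    c=pickle.load(open(n+'0.pkl','rb')); w=cloud(c); H=hsv(c)
    m=(H[...,0]>65)&(H[...,0]<95)&(H[...,1]>80)&(w[...,2]<0.08)&(w[...,2]>-0.01)
    m=cv2.morphologyEx(m.astype(np.uint8),cv2.MORPH_OPEN,np.ones((2,2)))>0
    nn,l,st,_=cv2.connectedComponentsWithStats(m.astype(np.uint8)); k=1+np.argmax(st[1:,4]); m=l==k
    P=w[m]; print(n,'shelf n',len(P),P.min(0).round(3),P.max(0).round(3), st[k])
    r=cv2.minAreaRect((P[:,:2]*1000).astype(np.float32)); print(' rect mm',r)
    hi=P[P[:,2]>0.045]; print(' high rect', cv2.minAreaRect((hi[:,:2]*1000).astype(np.float32)))
    print(' zpct',np.percentile(P[:,2],[1,10,50,90,99]).round(4))
    # red cap
    m=((H[...,0]<8)|(H[...,0]>172))&(H[...,1]>150)&(w[...,2]>0.08)&(w[...,2]<0.125)
    P=w[m]; print(' cap',len(P)); 
    if len(P): print(P.min(0).round(4),P.max(0).round(4),np.median(P[P[:,2]>.1],0).round(4))
    # worktop height
    m=(np.abs(w[...,2])<0.012)&(w[...,0]>0.4)&(w[...,0]<0.8); print(' table z',np.median(w[m][:,2]),m.sum())
    # rack top
    reg=(w[...,2]>0.155)&(w[...,2]<0.21)&(np.hypot(w[...,0]-.58,w[...,1]-.06)<0.12)
    P=w[reg]; print(' racktop',len(P),P.min(0).round(4) if len(P) else '',P.max(0).round(4) if len(P) else '')
    # wood foot
    m=(H[...,0]>5)&(H[...,0]<18)&(H[...,1]>110)&(w[...,2]>0.008)&(w[...,2]<0.028)&(w[...,0]>.4)
    P=w[m]; r=cv2.minAreaRect((P[:,:2]*1000).astype(np.float32)); print(' foot',len(P),r,np.median(P[:,2]))
E
```

```text
top shelf n 696 [nan nan nan] [nan nan nan] [150 204  30  34 696]
 rect mm ((477.8094482421875, 316.4598083496094), (83.2888412475586, 58.39665985107422), 13.77961540222168)
 high rect ((484.4759216308594, 317.3117370605469), (62.567108154296875, 56.86038589477539), 13.7532958984375)
 zpct [nan nan nan nan nan]
 cap 169
[ 0.4377 -0.5747  0.0908] [ 0.5667 -0.1775  0.1207] [ 0.4575 -0.1947  0.1068]
 table z 0.0008647721303046696 39090
 racktop 667 [ 0.5917 -0.0126  0.1551] [0.6349 0.1231 0.1904]
 foot 2055 ((560.62353515625, 163.99305725097656), (302.3892517089844, 550.962158203125), 3.090512752532959) 0.01874022822599053
scene shelf n 849 [nan nan nan] [nan nan nan] [162 163  37  37 849]
 rect mm ((491.5322570800781, 316.67791748046875), (114.78169250488281, 53.789886474609375), 18.992835998535156)
 high rect ((487.5537414550781, 314.889404296875), (68.76116943359375, 57.44093704223633), 14.253761291503906)
 zpct [nan nan nan nan nan]
 cap 309
[ 0.4344 -0.2253  0.0847] [ 0.4765 -0.1837  0.1099] [ 0.4492 -0.207   0.1063]
 table z 0.0003512180276087351 30685
 racktop 723 [ 0.5898 -0.0173  0.1552] [0.6319 0.118  0.189 ]
 foot 2085 ((582.197021484375, 23.70184326171875), (556.0128173828125, 204.45030212402344), 51.000274658203125) 0.01793096720122145
```

Run:
```python
from h import *
for n in ['top','scene']:
    c=pickle.load(open(n+'0.pkl','rb')); w=cloud(c); H=hsv(c)
    ok=np.isfinite(w[...,2])
    # top strip
    reg=ok&(w[...,2]>0.165)&(w[...,2]<0.2)&(w[...,0]>.57)&(w[...,0]<.66)&(w[...,1]>-.03)&(w[...,1]<.14)
    P=w[reg]; zt=np.percentile(P[:,2],60); hi=P[np.abs(P[:,2]-np.median(P[P[:,2]>np.percentile(P[:,2],50)][:,2]))<.003]
    print(n,len(P),'topz',np.percentile(P[:,2],[50,70,80,90,97]).round(4)); print(' rect',cv2.minAreaRect((hi[:,:2]*1000).astype(np.float32)),len(hi))
    # front face: 
    reg=ok&(w[...,2]>0.06)&(w[...,2]<0.165)&(w[...,0]>.55)&(w[...,0]<.66)&(w[...,1]>-.03)&(w[...,1]<.14)&(H[...,1]<60)
    P=w[reg]; print(' face n',len(P))
    if len(P)>100:
        best=None; rng=np.random.default_rng(0)
        for _ in range(400):
            a=P[rng.integers(len(P),size=3)]; nn=np.cross(a[1]-a[0],a[2]-a[0]); L=np.linalg.norm(nn)
            if L<1e-5: continue
            nn/=L
            if abs(nn[2])>.3 or abs(nn[0])<.7: continue
            i=np.abs((P-a[0])@nn)<.002
            if best is None or i.sum()>best.sum(): best=i
        Q=P[best]; m=Q.mean(0); nn=np.linalg.svd(Q-m)[2][2]; nn*=np.sign(nn[0])
        print(' plane',len(Q),m.round(4),nn.round(4),'yaw deg',np.degrees(np.arctan2(nn[1],nn[0])), 'extent along y',)
        yax=np.array([-nn[1],nn[0],0]);yax/=np.linalg.norm(yax); t=Q@yax; print(' t range',np.percentile(t,[0,1,99,100]).round(4),'d',(m@nn))
        tm=(np.percentile(t,.5)+np.percentile(t,99.5))/2; xa=np.array([yax[1],-yax[0],0]); print(' center face',(tm*yax+xa*(m@xa)).round(4))
    # foot
    m=(H[...,0]>5)&(H[...,0]<18)&(H[...,1]>110)&ok&(w[...,2]>0.012)&(w[...,2]<0.024)&(w[...,0]>.45)&(w[...,0]<.75)&(w[...,1]>-.1)&(w[...,1]<.2)
    P=w[m]; print(' foot',len(P),cv2.minAreaRect((P[:,:2]*1000).astype(np.float32)),np.median(P[:,2]))
```

```text
top 633 topz [0.1867 0.1875 0.188  0.1887 0.1895]
 rect ((612.8964233398438, 55.2667350769043), (109.3794174194336, 25.27593421936035), 79.79735565185547) 476
 face n 300
 plane 282 [0.6011 0.0574 0.1155] [ 9.852e-01 -1.713e-01 -3.000e-04] yaw deg -9.861080367912972 extent along y
 t range [0.1051 0.1062 0.2117 0.2133] d 0.5823451925222293
 center face [0.601  0.0567 0.    ]
 foot 2046 ((604.97119140625, 55.48843765258789), (166.496826171875, 147.13143920898438), 80.09305572509766) 0.01873794765359138
scene 605 topz [0.1853 0.1864 0.1868 0.1873 0.1881]
 rect ((611.6821899414062, 51.337772369384766), (111.09158325195312, 26.781312942504883), 79.28158569335938) 356
 face n 1122
 plane 846 [0.5998 0.0511 0.115 ] [ 9.852e-01 -1.711e-01  9.000e-04] yaw deg -9.853846160300236 extent along y
 t range [0.0998 0.1009 0.2087 0.2103] d 0.5822794430551629
 center face [0.6001 0.053  0.    ]
 foot 1974 ((602.4042358398438, 50.98215103149414), (167.09701538085938, 148.2199249267578), 80.47433471679688) 0.01796516950858501
```

Measured so far:
- **Rack:** yaw −9.86°, front plane at d = 0.582 m. The top edge is about 0.187 m up, so u ≈ 17–18 mm.
- **Shelf:** about (0.478, 0.316), yaw 13.8°.

Next I'll move above the shelf and refine with the wrist camera.

```bash
cat >> h.py <<'E'
def Rt(yaw):
    c,s=np.cos(yaw),np.sin(yaw)
    return np.array([[0,-s,c],[0,c,s],[-1,0,0.]])
E
python3 - <<'E'
from h import *
from workcell import env,vision
a=np.radians(13.8); x=np.array([np.cos(a),np.sin(a)])
p=np.r_[np.array([.478,.3165]),0.335]
try: env.movep(p,Rt(a))
except env.MotionError as e: print('err',e)
s=env.read_state(); print(s['t'],s['position'],s['q'])
c=vision.capture('wrist'); pickle.dump(c,open('w1.pkl','wb')); cv2.imwrite('pics/w1.png',c['image'][:,:,::-1])
w=cloud(c);H=hsv(c); ok=np.isfinite(w[...,2])
m=ok&(H[...,0]>65)&(H[...,0]<95)&(H[...,1]>80)
P=w[m]; print(len(P))
for lo,hi in [(-.01,.1),(.05,.062)]:
    Q=P[(P[:,2]>lo)&(P[:,2]<hi)]; print(len(Q),cv2.minAreaRect((Q[:,:2]*1000).astype(np.float32)))
print(np.percentile(P[:,2],[1,20,50,80,99]).round(4), 'table',np.median(w[ok&(np.abs(w[...,2])<.012)][:,2]))
E
```

```text
1.625 [0.47740628 0.31765717 0.33524832] [-0.42007285  0.49978594 -0.32041232  1.73864446  0.18806105  0.93267837
  0.99661439]
11307
7936 ((522.8694458007812, 215.91468811035156), (99.27214813232422, 289.50555419921875), 22.77826690673828)
1109 ((489.57745361328125, 318.9711608886719), (73.28677368164062, 58.24789047241211), 13.804142951965332)
[0.0026 0.0039 0.0267 0.2292 0.2527] table 0.0009452264261405607
```

View pics/w1.png

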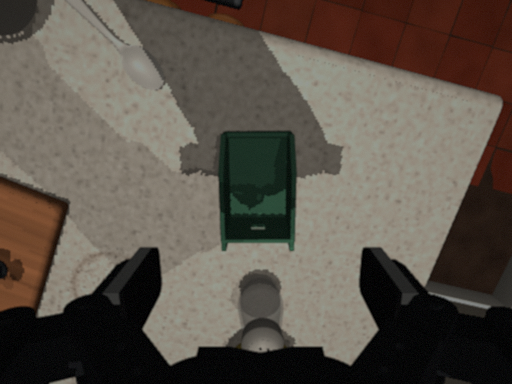

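Run:
```python
from h import *
c=pickle.load(open('w1.pkl','rb'));w=cloud(c);H=hsv(c); ok=np.isfinite(w[...,2])
a=np.radians(13.8); R=np.array([[np.cos(a),-np.sin(a)],[np.sin(a),np.cos(a)]])
m=ok&(H[...,0]>65)&(H[...,0]<95)&(H[...,1]>80)&(np.hypot(w[...,0]-.478,w[...,1]-.3165)<.08)
P=w[m]; L=(P[:,:2]-[.478,.3165])@R
for lo,hi in [(-.01,.1),(-.01,.01),(.05,.062)]:
    k=(P[:,2]>lo)&(P[:,2]<hi); print(lo,k.sum(),np.percentile(L[k],[0,1,99,100],axis=0).round(4).tolist())
k=(P[:,2]>.03)&(np.abs(L[:,1])<.02); print('back wall x',np.percentile(L[k,0],[2,50,98]),k.sum())
v,u=np.nonzero(m); print('px',u.min(),u.max(),v.min(),v.max())
# front edge row of lip & back edge rows; use rays at z=56
for (uu,vv,z) in [(220,132,.016+.001),(294,132,.017),(222,243,.056),(294,243,.056)]:
    q=rayplane(c,uu,vv,z); print(((q[:2]-[.478,.3165])@R).round(4))
m=ok&(w[...,2]>.03)&(np.abs(w[...,0]-.59)<.05)&(np.abs(w[...,1]-.345)<.05)&(H[...,1]<60)
P=w[m]; L=(P[:,:2]-[.478,.3165])@R; k=P[:,2]<.1;print('shaker',k.sum(),np.percentile(L[k],[1,50,99],axis=0).round(4).tolist(),P[k,2].max())
for n in ['top','scene']:
    c=pickle.load(open(n+'0.pkl','rb'));w=cloud(c)
    m=(w[...,2]>.03)&(np.hypot(w[...,0]-.59,w[...,1]-.35)<.05); P=w[m];L=(P[:,:2]-[.478,.3165])@R; print(n,'shaker',len(P),np.percentile(L,[1,50,99],axis=0).round(4).tolist())
```

```text
-0.01 7933 [[-0.0437, -0.0295], [-0.0429, -0.0285], [0.0394, 0.0281], [0.0485, 0.0288]]
-0.01 4622 [[-0.0374, -0.026], [-0.0367, -0.0257], [0.0376, 0.0262], [0.0381, 0.0265]]
0.05 1109 [[-0.0248, -0.0295], [-0.0225, -0.029], [0.0466, 0.0286], [0.0485, 0.0288]]
back wall x [-0.02135167 -0.01220564  0.03928732] 1339
px 0 511 132 383
[-0.0434 -0.0319]
[-0.0434  0.031 ]
[ 0.0415 -0.0287]
[0.0415 0.0296]
shaker 2565 [[0.0969, -0.0165], [0.1057, 0.0029], [0.1187, 0.0218]] 0.09116194109450607
top shaker 257 [[0.1006, -0.0161], [0.1169, -0.0014], [0.1657, 0.0191]]
scene shaker 275 [[0.1, -0.0192], [0.1121, -0.006], [0.1657, 0.014]]
```

The wrist picture shows the shelf centred at pixels (220–294, 132–243), hooks at the bottom, and the shaker behind it at (262,300), 97 mm away and clear. Next I'll grip and lift the shelf.

Run:
```python
from h import *
from workcell import env,vision
a=np.radians(13.8)
env.move_l(np.array([.4765,.3162,.190]),vel=.12,frame=Rt(a))
s=env.read_state(); print(s['t'],s['position'],s['contact_force'])
env.grip(0.3,60)
s=env.read_state(); print(s['t'],s['position'],s['grip_width'],s['contact_force'])
env.move_l(np.array([.4765,.3162,.32]),vel=.12)
s=env.read_state(); print(s['t'],s['position'],s['grip_width'],s['contact_force'])
c=vision.capture('wrist'); pickle.dump(c,open('w2.pkl','wb')); cv2.imwrite('pics/w2.png',c['image'][:,:,::-1])
```

```text
3.0333 [0.47670395 0.31639314 0.19064587] [-1.24028777 -0.07133721 -0.47335476]
3.3917 [0.47671931 0.31619174 0.19082669] 0.6944513059023927 [-0.9047914  -0.7270528   5.72159513]
4.625 [0.47628968 0.31600202 0.31918362] 0.6914760350539418 [ 0.16428588 -0.33214677 -3.16005694]
```

View pics/w2.png

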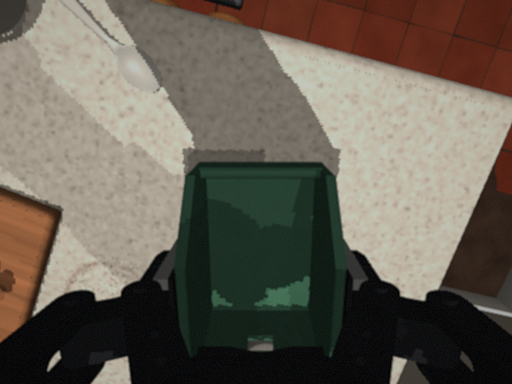

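The shelf is held squarely between the cheeks. In w2 its floor spans (190–335, 165–350). Next I'll move diagonally in front of the stand so the wrist camera, which matches the arm's frame, sees the panel on the left.

Run:
```python
from h import *
from workcell import env,vision
a=np.radians(-9.86)
R=np.array([[np.cos(a),-np.sin(a)],[np.sin(a),np.cos(a)]])
O=np.array([.601,.055]); print('O proj',O@R[:,0])
p=O+R@np.array([-.08,.15])
env.movep(np.r_[p,.46],Rt(a))
s=env.read_state(); print(s['t'],s['position'],s['q'])
c=vision.capture('wrist'); pickle.dump(c,open('w3.pkl','wb')); cv2.imwrite('pics/w3.png',c['image'][:,:,::-1])
```

```text
O proj 0.5827044255249384
5.4417 [0.547008   0.21751372 0.45848753] [-0.27525674  0.41313055 -0.22340428  1.50802809  0.09303501  1.23322023
  0.8899419 ]
```

View pics/w3.png

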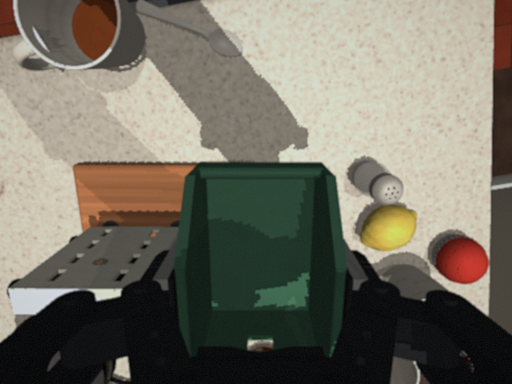

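The picture shows the panel's front face with its slots at (30–180, 230–290), the brass catch at (100,261), and the foot's front corner at (75,163). I'll enlarge it to get slot centres.

Run:
```python
from h import *
c=pickle.load(open('w3.pkl','rb')); im=c['image'][:,:,::-1]
cv2.imwrite('pics/w3c.png',cv2.resize(im[215:325,0:200],(800,440),interpolation=cv2.INTER_CUBIC))
w=cloud(c);H=hsv(c)
a=np.radians(-9.86);R=np.array([[np.cos(a),-np.sin(a)],[np.sin(a),np.cos(a)]]);O=np.array([.601,.055])
g=w.copy(); g[...,:2]=(w[...,:2]-O)@R
ok=np.isfinite(w[...,2])
m=ok&(g[...,0]>-.01)&(g[...,0]<.01)&(g[...,2]>.05)&(g[...,2]<.2)&(np.abs(g[...,1])<.08)&(H[...,1]<60)
Q=w[m];mm=Q.mean(0);nn=np.linalg.svd(Q-mm,full_matrices=False)[2][2];print(m.sum(),mm,nn,np.degrees(np.arctan2(nn[1],nn[0])),mm@nn)
print('rack x of face',np.percentile(g[m][:,0],[5,50,95]),'y',np.percentile(g[m][:,1],[0,1,99,100]),'z',np.percentile(g[m][:,2],[1,99,100]))
m=ok&(g[...,2]>.175)&(g[...,2]<.2)&(np.abs(g[...,1])<.08)&(g[...,0]<.04); print('top z',np.percentile(g[m][:,2],[5,50,95]),'y',g[m][:,1].min(),g[m][:,1].max())
m=ok&(H[...,0]>5)&(H[...,0]<18)&(H[...,1]>110)&(g[...,2]>.012)&(g[...,2]<.024)&(np.abs(g[...,1])<.12); print('foot',np.percentile(g[m],[0.2,99.8],axis=0), np.median(g[m][:,2]))
m=ok&(np.abs(w[...,2])<.01);print('table',np.median(w[m][:,2]))
```

```text
7536 [0.59734205 0.0496719  0.13822457] [ 0.98751584 -0.15642866 -0.01850761] -9.001217593474724 0.5795564235619698
rack x of face [-0.00428258 -0.00360743  0.00431217] y [-0.06908936 -0.05579819  0.0535128   0.05510464] z [0.05375775 0.18834371 0.1894216 ]
top z [0.17657235 0.18695694 0.1882928 ] y -0.065647161010321 0.043132046405584476
foot [[-0.07384782 -0.08315326  0.01361343]
 [ 0.01380674  0.06527109  0.02134613]] 0.018905932918929558
table 0.0008605943168979446
```

View pics/w3c.png

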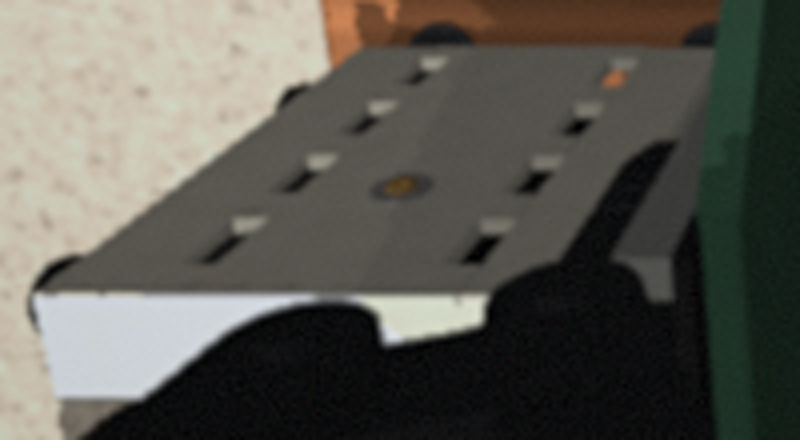

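Run:
```python
from h import *
c=pickle.load(open('w3.pkl','rb'))
cr=np.array([(234,240),(311,173),(374,117),(427,70),(488,241),(539,174),(584,119),(619,74)],float)
px=(cr+.5)/4-.5+[0,215]
zs=[147,115,83,51]; obj=np.array([(0,-28,z) for z in zs]+[(0,28,z) for z in zs],float)/1000
K=np.array([[c['fx'],0,c['cx']],[0,c['fy'],c['cy']],[0,0,1]])
o,rv,tv=cv2.solvePnP(obj,px,K,None,flags=cv2.SOLVEPNP_ITERATIVE)
Rw=np.array(c['rotation']);Rr=Rw@cv2.Rodrigues(rv)[0]; t=Rw@tv[:,0]+c['position']
print('pnp',t.round(4),Rr.round(3).tolist(),np.degrees(np.arctan2(Rr[1,0],Rr[0,0])))
print((cv2.projectPoints(obj,rv,tv,K,None)[0][:,0]-px).round(2).tolist())
# constrained: vertical rack
from scipy.optimize import least_squares
def f(p):
    a=p[2];x=np.array([np.cos(a),np.sin(a),0]);y=np.array([-x[1],x[0],0])
    return np.r_[((proj(c,np.array([p[0],p[1],p[3]])+obj[:,1:2]*y+obj[:,2:]*[0,0,1])-px)).ravel()]
r=least_squares(f,[.6,.053,-.17,.017]);print('vertical fit',r.x,np.degrees(r.x[2]),np.abs(r.fun).max())
x=r.x; print('d on -9.86 axis',np.array([np.cos(-.172),np.sin(-.172)])@x[:2])
```

```text
pnp [0.5987 0.0555 0.0163] [[0.984, 0.178, 0.001], [-0.178, 0.984, -0.002], [-0.001, 0.002, 1.0]] -10.249342074057827
[[0.13, -0.18], [-0.09, -0.1], [-0.07, 0.1], [-0.05, 0.24], [-0.13, 0.11], [0.21, 0.14], [-0.19, 0.05], [0.18, -0.35]]
vertical fit [ 0.59871606  0.05544607 -0.17947797  0.01648523] -10.283330315838501 0.3049819627083252
d on -9.86 axis 0.5803918902513436
```

Wrist-frame rack pose: origin ≈ (0.599, 0.055), yaw ≈ −10°, u ≈ 16.5 mm. The tabs should enter with the underside near 120.5 mm. I'll go to a standoff and check the actual pose before touching.

```bash
cat >> h.py <<'E'
A=np.radians(-10.05)
RR=np.array([[np.cos(A),-np.sin(A)],[np.sin(A),np.cos(A)]]); RO=np.array([.599,.0553]); GZ=.1907
def r2w(x,y,zs): return np.r_[RO+RR@np.array([x,y]),zs+GZ]   # shelf origin in rack -> TCP
def w2r(p): return np.r_[(p[:2]-RO)@RR,p[2]-GZ]
def fr(s): return (s['contact_force'][:2]@RR).round(2).tolist()+[round(float(s['contact_force'][2]),2)]
E
python3 - <<'E'
from h import *
from workcell import env,vision
env.movep(r2w(-.085,0,.150),Rt(A))
env.move_l(r2w(-.075,0,.1205),vel=.06)
env.pause(.3)
s=env.read_state(); print(s['t'],w2r(s['position']).round(4),fr(s),s['torque'].round(2),np.degrees(np.arctan2(s['ee_rot'][1,2],s['ee_rot'][0,2])),s['ee_rot'][2])
for n in ['scene','top']:
    c=vision.capture(n); pickle.dump(c,open(n+'1.pkl','wb')); im=c['image'][:,:,::-1]
    q=proj(c,[[.56,.06,.15]])[0].astype(int); x,y=max(q[0]-50,0),max(q[1]-50,0)
    cv2.imwrite(f'pics/{n}1.png',cv2.resize(im[y:y+100,x:x+100],(500,500),interpolation=cv2.INTER_CUBIC)); print(n,x,y)
E
```

```text
7.25 [-0.075   0.      0.1208] [0.1, 0.5, -2.45] [0.   0.05 0.  ] -10.05284441040903 [-9.99999844e-01  1.85584205e-04  5.27532617e-04]
scene 214 126
top 209 137
```

View pics/scene1.png

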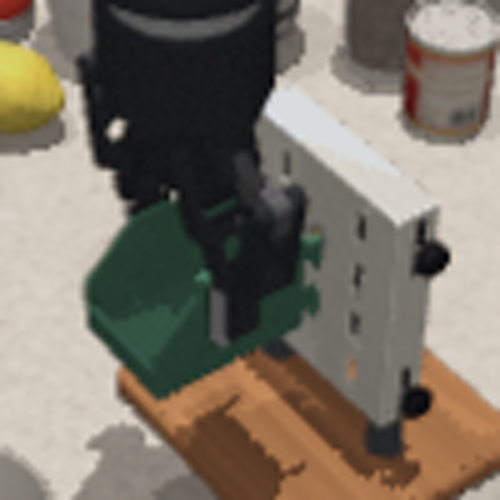

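The shelf is level in front of the panel; in this crop its tabs at (312,250) and (310,297) face the top two slots at (362,228) and (357,275). Now a gentle press that stops on force.

Run:
```python
from h import *
from workcell import env,vision
env.move_l(r2w(-.058,0,.1203),vel=.04)
hit=env.move_l(r2w(-.038,0,.1203),vel=.012,until_force=6)
s=env.read_state(); print(hit,s['t'],w2r(s['position']).round(4),fr(s),s['torque'].round(2))
```

```text
True 8.7417 [-5.060e-02  1.000e-04  1.203e-01] [1.81, -0.13, 4.35] [-0.09 -0.55 -0.  ]
```

Run:
```python
from h import *
from workcell import env,vision
env.pause(.2)
s=env.read_state(); print(s['t'],w2r(s['position']).round(4),fr(s),s['torque'].round(2))
hit=env.move_l(r2w(-.0565,0,.1203),vel=.04)
env.pause(.2)
s=env.read_state(); print(hit,s['t'],w2r(s['position']).round(4),fr(s),s['torque'].round(2))
```

```text
8.9417 [-5.070e-02  1.000e-04  1.202e-01] [2.82, 0.26, 6.11] [-0.07 -0.96 -0.01]
False 9.4167 [-5.670e-02 -1.000e-04  1.198e-01] [-1.07, -0.33, -1.97] [ 0.02  0.06 -0.02]
```

The contact pushed the shelf up (+8 N in z), so the lips were catching the slots' lower edge and the shelf is slightly low. I'll raise it 1.2 mm and retry.

Run:
```python
from h import *
from workcell import env,vision
for z in (.1215,.1225):
    env.move_l(r2w(-.0565,0,z),vel=.04)
    hit=env.move_l(r2w(-.038,0,z),vel=.012,until_force=6)
    s=env.read_state(); print(z,hit,s['t'],w2r(s['position']).round(4),fr(s),s['torque'].round(2))
    env.pause(.15)
    s=env.read_state(); x=w2r(s['position']); print(x.round(4),fr(s),s['torque'].round(2))
    if x[0]>-.0475: break
    env.move_l(r2w(-.0565,0,z),vel=.04)
```

```text
0.1215 True 10.7583 [-4.390e-02  1.000e-04  1.207e-01] [-2.08, -0.8, 3.68] [-0.    0.08  0.01]
[-0.0439  0.      0.1206] [-2.65, 0.37, 4.34] [0.12 0.23 0.02]
```

The tabs have entered: x reads −43.9 mm, 7 mm past the earlier stop. Next I'll raise slightly to unload the lower edge and press on until the back is flat.

Run:
```python
from h import *
from workcell import env,vision
s=env.read_state(); p=w2r(s['position'])
env.move_l(r2w(p[0],0,.1222),vel=.02,until_force=8)
s=env.read_state(); p=w2r(s['position']); print(s['t'],p.round(4),fr(s))
hit=env.move_l(r2w(-.036,0,.1222),vel=.012,until_force=10)
s=env.read_state(); print(hit,s['t'],w2r(s['position']).round(4),fr(s),s['torque'].round(2))
env.pause(.15)
s=env.read_state(); print(w2r(s['position']).round(4),fr(s),s['torque'].round(2))
```

```text
11.1583 [-4.410e-02 -1.000e-04  1.219e-01] [-0.04, 0.03, -1.7]
True 11.5917 [-0.042   0.      0.1209] [-2.73, 0.87, 0.43] [0.09 0.33 0.01]
[-0.042   0.      0.1207] [-1.73, 0.88, -0.17] [0.13 0.14 0.01]
```

Run:
```python
from h import *
from workcell import env,vision
for thr in (10,10):
    hit=env.move_l(r2w(-.036,0,.1215),vel=.01,until_force=thr)
    s=env.read_state(); print(hit,s['t'],w2r(s['position']).round(4),fr(s),s['torque'].round(2))
    env.pause(.15)
    s=env.read_state(); print(w2r(s['position']).round(4),fr(s),s['torque'].round(2))
c=vision.capture('scene'); im=c['image'][:,:,::-1]
cv2.imwrite(f'pics/scene2.png',cv2.resize(im[126:226,214:314],(600,600),interpolation=cv2.INTER_CUBIC))
```

```text
True 12.2 [-4.03e-02  1.00e-04  1.20e-01] [0.37, 0.74, -1.07] [ 0.06 -0.16  0.03]
[-4.030e-02  1.000e-04  1.198e-01] [0.24, 0.39, -1.2] [-0.04 -0.43  0.01]
True 12.8333 [-0.0386  0.0003  0.1199] [-0.5, 0.88, 2.14] [ 0.02 -0.26 -0.01]
[-0.0387  0.0002  0.1198] [-0.39, -0.53, 3.46] [-0.02 -0.39  0.02]
```

View pics/scene2.png

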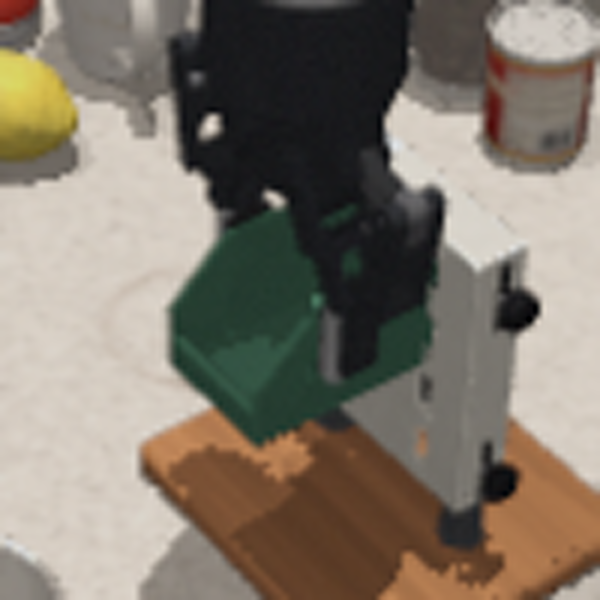

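Run:
```python
from h import *
from workcell import env,vision
c=vision.capture('wrist'); cv2.imwrite('pics/w4.png',c['image'][:,:,::-1])
pickle.dump(c,open('w4.pkl','wb'))
for n in ['w2','w4']:
    c=pickle.load(open(n+'.pkl','rb')); w=cloud(c); H=hsv(c)
    s=None
    # shelf pixels in camera frame: compare depth of floor along rows near column 262
    z=c['z_map']; print(n,[float(z[r,262].round(4)) for r in range(170,350,20)])
c=vision.capture('scene'); pickle.dump(c,open('scene3.pkl','wb')); w=cloud(c);H=hsv(c)
g=w.copy(); g[...,:2]=(w[...,:2]-RO)@RR
m=np.isfinite(w[...,2])&(H[...,0]>65)&(H[...,0]<95)&(H[...,1]>80)&(np.abs(g[...,1])<.05)&(g[...,0]<.01)&(g[...,0]>-.13)
P=g[m]; print(len(P),np.percentile(P,[1,99],axis=0).round(4).tolist())
# right cheek outer: lower edge line
q=P[(P[:,1]<-.024)]; 
for x in np.arange(-.085,0,.01):
    k=q[np.abs(q[:,0]-x)<.004]; 
    if len(k)>3: print(round(x,3),len(k),k[:,2].min().round(4),k[:,2].max().round(4))
```

```text
w2 [0.14399999380111694, 0.16329999268054962, 0.16529999673366547, 0.1673000007867813, 0.1720999926328659, 0.17569999396800995, 0.17790000140666962, 0.18140000104904175, 0.1656000018119812]
w4 [0.14550000429153442, 0.16339999437332153, 0.1657000035047531, 0.16910000145435333, 0.17219999432563782, 0.17470000684261322, 0.1785999983549118, 0.18039999902248383, 0.1657000035047531]
805 [[-0.0848, -0.0325, 0.1206], [-0.0019, 0.0269, 0.1777]]
-0.085 20 0.1247 0.1534
-0.075 40 0.1229 0.1634
-0.065 42 0.1225 0.1717
-0.055 43 0.1215 0.1982
-0.045 5 0.1236 0.1305
-0.035 9 0.1222 0.132
-0.025 16 0.1215 0.1521
-0.015 23 0.1207 0.1529
-0.005 23 0.1206 0.1527
```

View pics/w4.png

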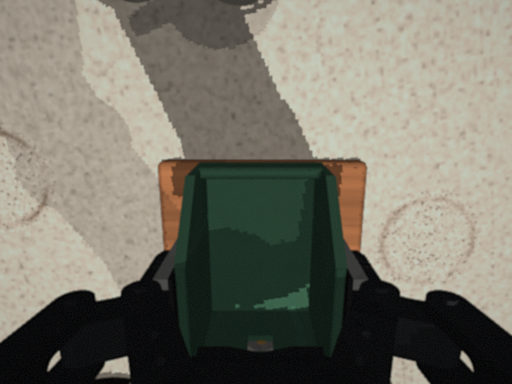

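The wrist view shows the shelf unmoved in the grip, with the brass catch visible through its back hole at (260,345). I'll press once more to check the back is against a firm stop.

Run:
```python
from h import *
from workcell import env,vision
for k in range(3):
    s=env.read_state(); p=w2r(s['position'])
    hit=env.move_l(r2w(p[0]+.002,0,.1205),vel=.01,until_force=12)
    s=env.read_state(); print(hit,s['t'],w2r(s['position']).round(4),fr(s),s['torque'].round(2))
    env.pause(.1)
    s=env.read_state(); print(w2r(s['position']).round(4),fr(s))
    if hit: break
```

```text
False 13.55 [-0.0378  0.0003  0.1199] [-4.17, 1.27, 1.44] [0.42 0.39 0.01]
[-0.0378  0.0003  0.1199] [-5.11, 1.26, 1.69]
False 13.9 [-0.0375  0.0004  0.1199] [-7.15, 0.64, 5.0] [ 0.51  0.92 -0.08]
[-0.0375  0.0003  0.1199] [-8.03, 1.88, 4.3]
False 14.25 [-0.0374  0.0004  0.1199] [-8.84, 0.36, 5.13] [ 0.52  1.03 -0.13]
[-0.0375  0.0004  0.1199] [-8.63, 0.59, 4.96]
```

Firm stop at −37.5 mm with about 8.6 N, which matches the back flat against the 7 N catch. Now straight down while holding the press.

Run:
```python
from h import *
from workcell import env,vision
s=env.read_state(); z0=w2r(s['position'])[2]
for k in range(4):
    s=env.read_state(); p=w2r(s['position'])
    hit=env.move_l(r2w(-.0362,0.0002,p[2]-.004),vel=.012,until_force=10)
    s=env.read_state(); print(hit,s['t'],w2r(s['position']).round(4),fr(s),s['torque'].round(2))
    if hit: break
env.pause(.15)
s=env.read_state(); print(w2r(s['position']).round(4),fr(s))
c=vision.capture('wrist'); cv2.imwrite('pics/w5.png',c['image'][:,:,::-1])
c=vision.capture('scene'); im=c['image'][:,:,::-1]
cv2.imwrite(f'pics/scene4.png',cv2.resize(im[126:226,214:314],(600,600),interpolation=cv2.INTER_CUBIC))
```

```text
False 14.8917 [-0.0376  0.0003  0.1156] [-7.83, -0.01, 5.16] [ 0.14  0.81 -0.05]
True 15.2167 [-0.0376  0.0003  0.1131] [-2.22, -0.27, 3.89] [ 0.2  -0.24 -0.1 ]
[-0.0376  0.0003  0.1131] [-1.21, -0.65, 4.7]
```

View pics/scene4.png

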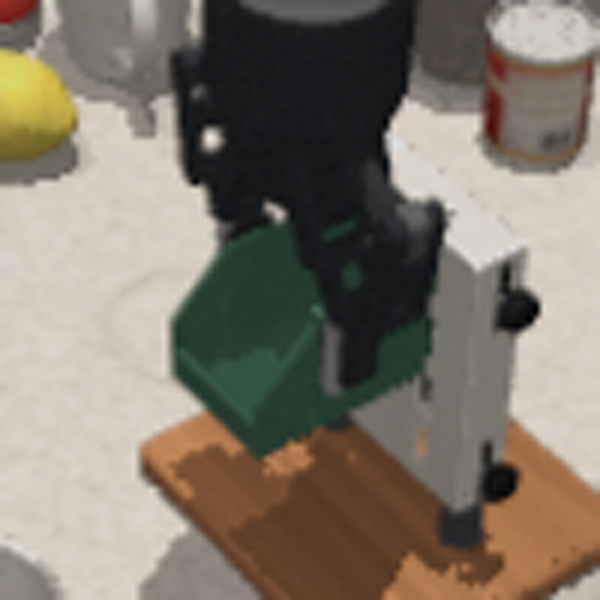

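View pics/w5.png

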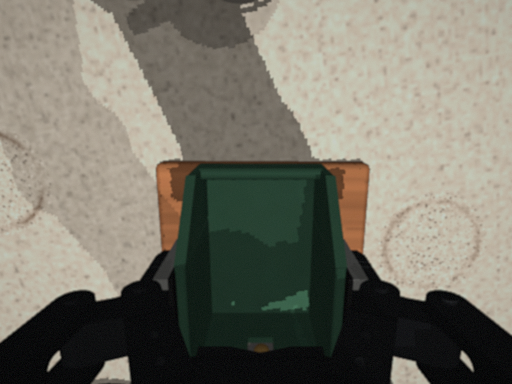

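The x force fell from −7.8 to about −1 N, so the catch has popped out. That drop also triggered the stop, so I'll check whether the shelf goes further down.

Run:
```python
from h import *
from workcell import env,vision
for k in range(4):
    s=env.read_state(); p=w2r(s['position'])
    hit=env.move_l(r2w(-.0368,0.0002,p[2]-.0025),vel=.01,until_force=14)
    s=env.read_state(); print(hit,s['t'],w2r(s['position']).round(4),fr(s),s['torque'].round(2))
    if hit: break
env.pause(.15)
s=env.read_state(); print(w2r(s['position']).round(4),fr(s))
c=vision.capture('wrist'); cv2.imwrite('pics/w6.png',cv2.resize(c['image'][290:384,180:340,::-1],(800,470),interpolation=cv2.INTER_CUBIC))
```

```text
True 15.7417 [-0.0374  0.0003  0.1122] [-1.2, -0.54, 4.93] [ 0.16 -0.01 -0.06]
[-0.0374  0.0003  0.1122] [-1.83, -0.08, 6.87]
```

View pics/w6.png

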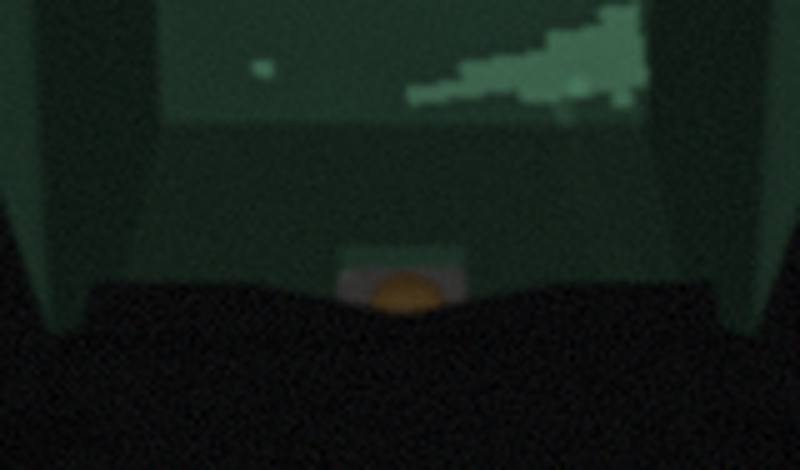

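The crop shows the brass plunger out in the hole at (405,292). The total drop is 7.7 mm of an expected 8–10 mm, so I'll do one more gentle push in force steps to confirm a hard stop.

Run:
```python
from h import *
from workcell import env,vision
for k in range(5):
    s=env.read_state(); p=w2r(s['position'])
    hit=env.move_l(r2w(-.0372,0.0003,p[2]-.0015),vel=.006,until_force=16)
    s=env.read_state(); print(hit,s['t'],w2r(s['position']).round(4),fr(s),s['torque'].round(2))
    if fr(s)[2]>14: break
```

```text
False 16.3167 [-0.0375  0.0003  0.1119] [-5.64, -1.62, 14.23] [ 0.06  0.54 -0.15]
```

Hard stop at 0.1119 m with 14 N, which is the hooked height for u ≈ 17 mm. Now release, back up and look.

Run:
```python
from h import *
from workcell import env,vision
env.move_l(r2w(-.0378,0.0003,.1122),vel=.02)
env.grip(1.0,60)
s=env.read_state(); print(s['t'],w2r(s['position']).round(4),fr(s),s['grip_width'])
p=w2r(s['position'])
env.move_l(r2w(p[0]-.002,p[1],.1122+.08),vel=.1)
c=vision.capture('wrist'); cv2.imwrite('pics/w7.png',c['image'][:,:,::-1]);pickle.dump(c,open('w7.pkl','wb'))
c=vision.capture('scene'); pickle.dump(c,open('scene5.pkl','wb'));im=c['image'][:,:,::-1]
cv2.imwrite(f'pics/scene5.png',cv2.resize(im[126:226,214:314],(600,600),interpolation=cv2.INTER_CUBIC))
print(env.read_state()['t'])
```

```text
16.95 [-0.0378  0.0003  0.1119] [0.06, 0.02, -0.31] 0.9986700821373103
18.0
```

View pics/scene5.png

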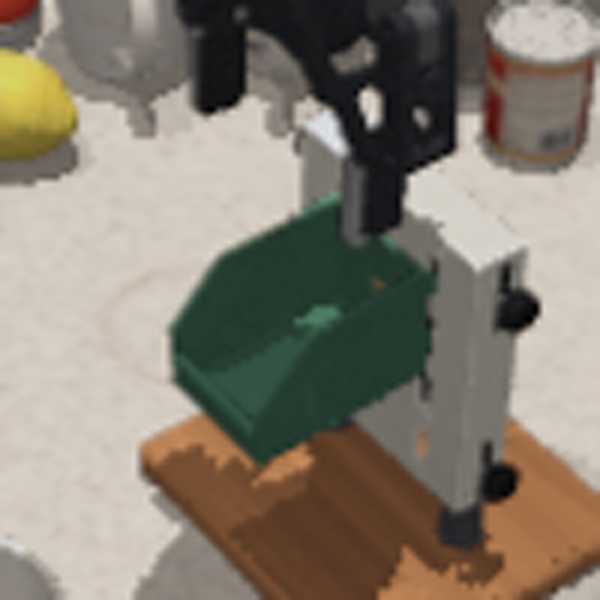

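View pics/w7.png

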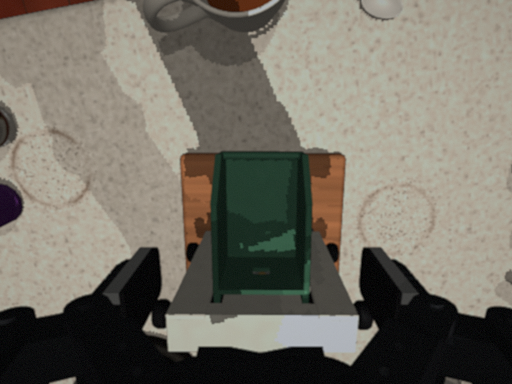

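Both views show the shelf seated with its back on the panel, and the catch in the hole at (262,271) in the wrist view. Next I'll check the shelf pose by depth and move above the jar.

Run:
```python
from h import *
from workcell import env,vision
c=pickle.load(open('w7.pkl','rb'));w=cloud(c);H=hsv(c);g=w.copy();g[...,:2]=(w[...,:2]-RO)@RR
m=np.isfinite(w[...,2])&(H[...,0]>65)&(H[...,0]<95)&(H[...,1]>80)&(np.abs(g[...,1])<.05)&(g[...,0]>-.12)&(g[...,0]<.02)&(g[...,2]>.09)
P=g[m]; print('shelf',np.percentile(P,[.5,99.5],axis=0).round(4).tolist())
f=P[(np.abs(P[:,1])<.02)&(P[:,2]<.125)]; print('floor tilt x,y,z',np.linalg.lstsq(np.c_[f[:,:2]-[-.04,0],np.ones(len(f))],f[:,2],rcond=None)[0].round(4))
s=env.read_state(); p=s['position']; env.move_l(np.r_[p[:2],.40],vel=.2)
env.movep([.445,-.195,.39],Rt(A))
print(env.read_state()['t'],env.read_state()['position'])
c=vision.capture('wrist'); cv2.imwrite('pics/w8.png',c['image'][:,:,::-1]);pickle.dump(c,open('w8.pkl','wb'))
w=cloud(c);H=hsv(c)
m=np.isfinite(w[...,2])&((H[...,0]<8)|(H[...,0]>172))&(H[...,1]>130)&(w[...,2]>.09)&(w[...,2]<.125)
P=w[m];print(len(P),np.percentile(P,[1,50,99],axis=0).round(4).tolist())
T=(P[P[:,2]>.1][:,:2]*1000).astype(np.float32); print('circle',cv2.minEnclosingCircle(T))
```

```text
shelf [[-0.0857, -0.0446, 0.1123], [0.0009, 0.042, 0.3007]]
floor tilt x,y,z [0.0543 0.0009 0.115 ]
19.3333 [ 0.44579997 -0.1938726   0.38989648]
1590 [[0.4323, -0.223, 0.0913], [0.4473, -0.2007, 0.1068], [0.4755, -0.1817, 0.1086]]
circle ((499.9787292480469, -250.33990478515625), 88.54011535644531)
```

View pics/w8.png

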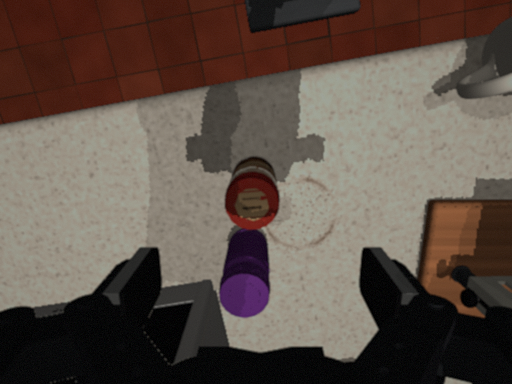

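The floor is at 0.115 m (underside 0.112), sagging forward about 0.05 rad, which is within limits. In w8 the red-labelled cap is at (252,203), the target, and the purple jar at (245,288) is not. The cap centre is about (0.454, −0.2025). I'll grip the cap now.

Run:
```python
from h import *
from workcell import env,vision
env.move_l([.454,-.2025,.32],vel=.2)
env.move_l([.454,-.2025,.244],vel=.1,until_force=10)
s=env.read_state(); print(s['t'],s['position'],s['contact_force'])
env.grip(0.2,40)
s=env.read_state(); print(s['t'],s['position'],s['contact_force'],s['grip_width'])
env.move_l([.454,-.2025,.30],vel=.1)
s=env.read_state(); print(s['t'],s['position'],s['contact_force'],s['grip_width'])
c=vision.capture('wrist'); cv2.imwrite('pics/w9.png',c['image'][:,:,::-1])
c=vision.capture('scene'); pickle.dump(c,open('scene6.pkl','wb'));cv2.imwrite('pics/scene6.png',c['image'][:,:,::-1])
```

```text
20.8 [ 0.45426803 -0.20257746  0.24465015] [ 0.52914386  0.02697583 -0.97245985]
21.2667 [ 0.45422837 -0.20255756  0.24454726] [-0.64255309 -1.12889338  6.05911871] 0.5083892123835813
21.975 [ 0.45374406 -0.20243209  0.29958193] [ 0.44258379  0.34371849 -1.73505077] 0.5089114249279513
```

View pics/scene6.png

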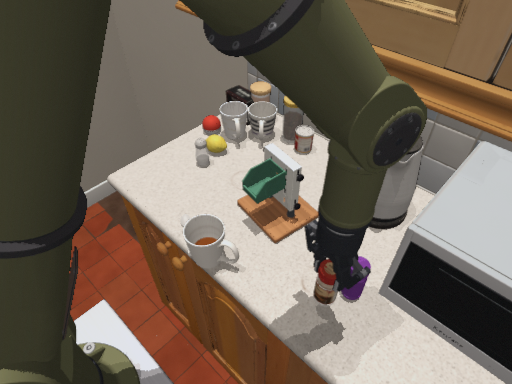

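View pics/w9.png

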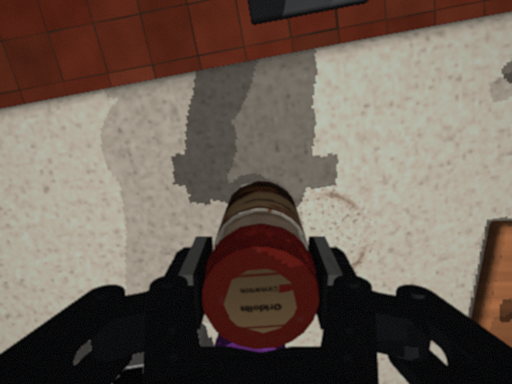

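The jar is held by its red cap (wrist 262,285), upright and lifted clear, and the other things look unmoved. I'll carry it over the shelf and check clearance before lowering.

Run:
```python
from h import *
from workcell import env,vision
env.move_l([.454,-.2025,.455],vel=.2)
xy=r2w(-.040,.0003,0)[:2]
env.movep(np.r_[xy,.455],Rt(A)); env.pause(.2)
s=env.read_state(); print(s['t'],w2r(s['position']).round(4),s['position'][2],s['grip_width'])
c=vision.capture('wrist'); cv2.imwrite('pics/w10.png',c['image'][:,:,::-1])
c=vision.capture('scene');im=c['image'][:,:,::-1]
cv2.imwrite('pics/scene7.png',cv2.resize(im[76:226,194:344],(600,600),interpolation=cv2.INTER_CUBIC))
```

```text
24.3 [-0.0397 -0.0014  0.2644] 0.4550902060490347 0.5106501055573724
```

View pics/scene7.png

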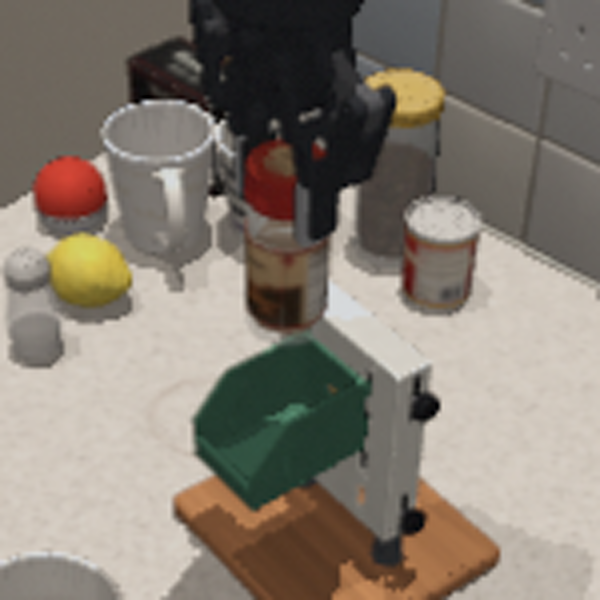

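View pics/w10.png

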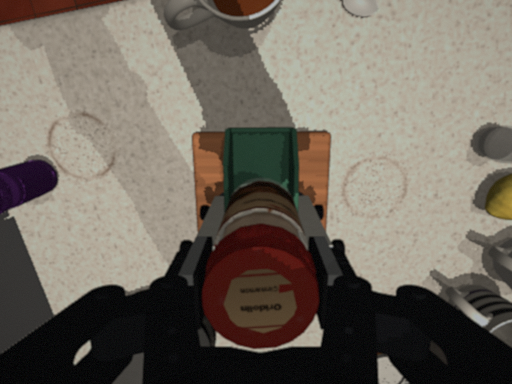

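The jar is centred over the shelf (jar axis at column 261, shelf centre at 262). The 1.7 mm y lag gets corrected in the straight lowering move, which stops on force.

Run:
```python
from h import *
from workcell import env,vision
xy=r2w(-.040,.0003,0)[:2]
env.move_l(np.r_[xy,.425],vel=.08); env.pause(.1)
s=env.read_state(); print(s['t'],w2r(s['position']).round(4),s['position'][2],fr(s))
hit=env.move_l(np.r_[xy,.364],vel=.06,until_force=6)
s=env.read_state(); print(hit,s['t'],w2r(s['position']).round(4),s['position'][2],fr(s))
if not hit:
    hit=env.move_l(np.r_[xy,.354],vel=.015,until_force=4); env.pause(.1)
    s=env.read_state(); print(hit,s['t'],w2r(s['position']).round(4),s['position'][2],fr(s),s['torque'].round(2))
c=vision.capture('scene');im=c['image'][:,:,::-1]
cv2.imwrite('pics/scene8.png',cv2.resize(im[76:226,194:344],(600,600),interpolation=cv2.INTER_CUBIC))
```

```text
25.025 [-0.0398  0.0004  0.2348] 0.4255418229170048 [0.42, 0.46, -0.96]
False 26.1917 [-0.0399  0.0004  0.1737] 0.3644167187443552 [0.2, 0.29, -1.32]
True 26.7417 [-0.0401  0.0003  0.1681] 0.35884153781150796 [-0.18, -0.57, 6.05] [-0.01  0.2  -0.03]
```

View pics/scene8.png

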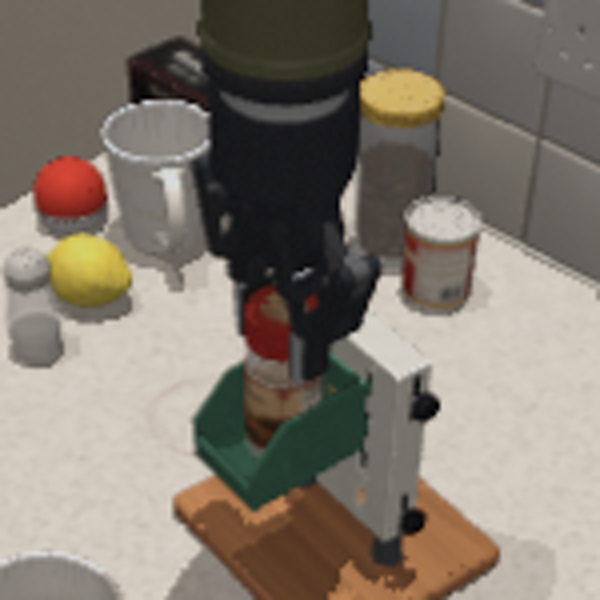

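Floor contact came at the expected height (0.3588). The jar stands between the cheeks. Now release, lift straight up, and check.

Run:
```python
from h import *
from workcell import env,vision
env.grip(0.9,40)
s=env.read_state(); p=s['position']; print(s['t'],w2r(p).round(4),fr(s),s['grip_width'])
env.move_l(np.r_[p[:2],.47],vel=.12)
c=vision.capture('wrist'); cv2.imwrite('pics/w11.png',c['image'][:,:,::-1]);pickle.dump(c,open('w11.pkl','wb'))
w=cloud(c);H=hsv(c);g=w.copy();g[...,:2]=(w[...,:2]-RO)@RR
m=np.isfinite(w[...,2])&(np.hypot(g[...,0]+.04,g[...,1])<.045)&(g[...,2]>.205)&(g[...,2]<.235)
P=g[m];print('cap top',len(P),np.percentile(P,[1,50,99],axis=0).round(4).tolist())
f=P[P[:,2]>np.percentile(P[:,2],50)-.004]; print('tilt',np.linalg.lstsq(np.c_[f[:,:2]-[-.04,0],np.ones(len(f))],f[:,2],rcond=None)[0].round(4))
env.move_l(np.r_[p[:2]-RR[:,0]*.1,.50],vel=.2)
c=vision.capture('scene');im=c['image'][:,:,::-1]; pickle.dump(c,open('scene9.pkl','wb'))
cv2.imwrite('pics/scene9.png',cv2.resize(im[76:226,194:344],(600,600),interpolation=cv2.INTER_CUBIC))
c=vision.capture('top');cv2.imwrite('pics/top9.png',c['image'][:,:,::-1])
c=pickle.load(open('scene9.pkl','rb'));w=cloud(c);g=w.copy();g[...,:2]=(w[...,:2]-RO)@RR;H=hsv(c)
m=np.isfinite(w[...,2])&(H[...,0]>65)&(H[...,0]<95)&(H[...,1]>80)&(np.abs(g[...,1])<.05)&(g[...,0]<.01)&(g[...,0]>-.13)
P=g[m]; q=P[P[:,1]<-.024]
for x in np.arange(-.08,0,.01):
    k=q[np.abs(q[:,0]-x)<.004]
    if len(k)>3: print(round(x,3),len(k),np.percentile(k[:,2],[3,97]).round(4))
print(env.read_state()['t'])
```

```text
27.2167 [-0.0403  0.0002  0.1671] [0.45, 0.34, -0.61] 0.8977667390974532
cap top 3274 [[-0.0656, -0.0196, 0.2063], [-0.0466, 0.0009, 0.2207], [-0.0245, 0.0214, 0.2226]]
tilt [ 0.0451 -0.0064  0.221 ]
-0.08 36 [0.115  0.1457]
-0.07 41 [0.1123 0.1564]
-0.06 44 [0.1158 0.1636]
-0.05 47 [0.1145 0.1651]
-0.04 40 [0.1149 0.1662]
-0.03 45 [0.1149 0.1663]
-0.02 47 [0.1162 0.1675]
-0.01 44 [0.1161 0.1678]
29.125
```

View pics/scene9.png

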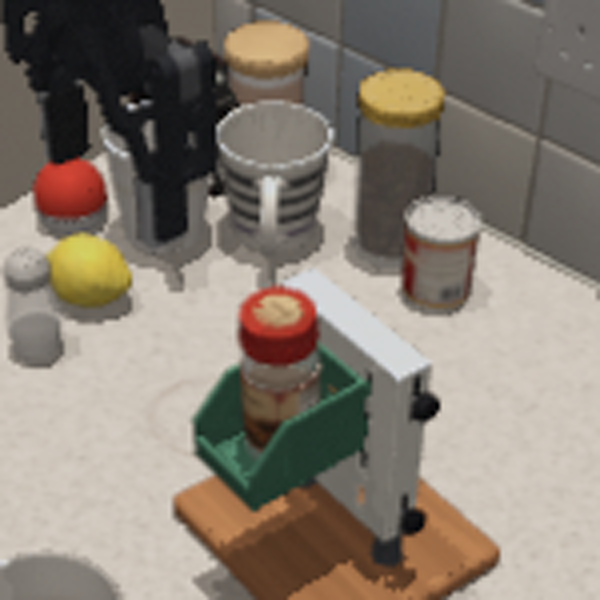

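View pics/w11.png

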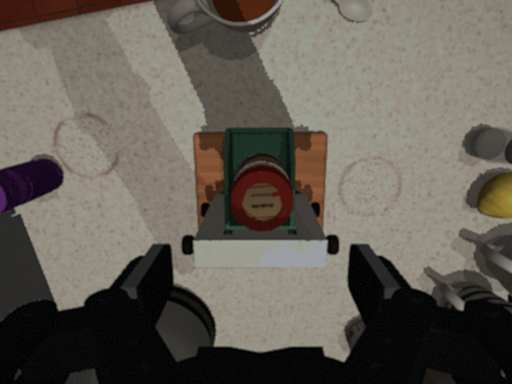

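View pics/top9.png

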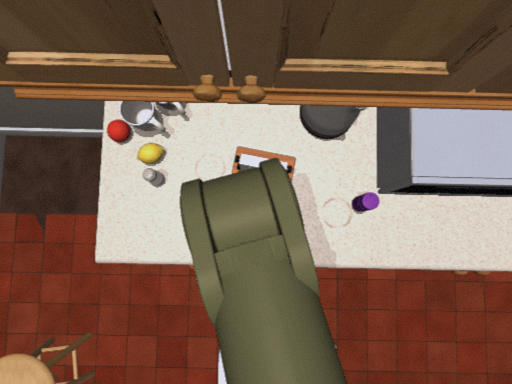

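The jar stands upright in the hooked shelf, tilted about 0.045 rad (limit 0.12). It is centred between the cheeks, and the mug, shaker, lemon and teaspoon are in place. Handing in.

Run:
```python
from workcell import env
env.pause(.3); print(env.read_state()['t'],env.read_state()['contact_force']); print(env.finish_job())
```

```text
29.425 [-0.66512974  0.60963304  0.38810841]
the job is handed in; nothing more can be done
None
```

The green shelf is hooked on the top two slot rows with its catch out. The red-capped jar is standing in it, and I handed the job in at about 29 s of the 72 s allowed; no verdict was reported.

**Shelf:** The first press was slightly low and met the slots' edge at about 8 N, so I raised it 1.2 mm and the tabs went in. I pressed it flat at about 9 N and pushed it down to a hard stop at about 14 N. The push against the panel fell from about 8 N to 1–2 N as the catch popped out, and the brass plunger showed in the hole.

**Last checks:**
- **Shelf pose:** The underside is about 112 mm up, so u is about 17 mm, and the shelf is centred within about 1 mm. It sags forward about 0.05 rad (limit 0.1).
- **Jar:** It stands on the floor between the cheeks, tilted about 0.045 rad (limit 0.12).
- **Other things:** The mug, shaker, lemon and teaspoon looked unmoved in the pictures; I did not measure them. In the last top view the arm hid the mug and the spoon.

**What disagreed:**
- My rack pose was about 2–4 mm off along the panel's depth; the scene and top depth readings were nearer to the stop I felt.
- Those two cameras differed by about 4 mm in y, so I used the wrist camera to line up.
- I never read the catch joint directly, so its position rests on the force drop and the pictures.

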